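Take the lantern down and put it on charge

TASK

The power is back, so put the lantern on charge: lift the hanging lantern up and off its two-pronged hook and stand it upright in the round charging dock, seated inside the raised rim. Set it down gently rather than dropping it, let go, and leave the other things on the desk where they are.

Things in the scene. Friction and masses are not known exactly. Their poses are not given: they have to be found in the camera images.
- lantern: White lantern, grey base, loose, about 0.32 kg, 183 mm tall. Origin: centre of its underside; z up. Base 84 mm across (z 0-24), white tube 68 mm, cap 92 mm across (z 92-114), rigid arched handle: legs at y +-37 to +-47, joined by a flat bar at z 165-183. Opening under the bar: 51 mm high. It hangs by the bar on the prongs, underside 60 mm above the desk, x within 0.05 rad of the stand's x.
- lantern_grip (a point): Centre of the lantern's handle bar, 174 mm above its underside. The bar is 94 mm long (lantern's y), 24 mm wide (lantern's x), 18 mm high; it can be pinched from above across the 24 mm width, between the prongs.
- stand: Fixed dark steel stand with the two-pronged hook. Origin on the desk under the hanging lantern's axis; z up. Base plate 180 x 150 x 12 mm (x -60 to 120); post and crosspiece at x 89 to 101, 72 mm wide at most, up to z 236. The prongs reach from the post towards the stand's -x, roughly towards the robot.
- hook (a point): Midway between the two prongs, level with their tops, z 225 mm over the desk, above the stand's origin. Prongs: 8 mm thick, at stand y +-26 (44 mm clear between), out to x -42 where the ends turn up to z 239. To come free the lantern must rise 15 to 42 mm (higher, its cap meets the prongs from below), then travel about 90 mm along the stand's -x.
- dock: Fixed black round charging dock, 116 mm across. Origin at the centre of its underside on the desk, z up. Raised rim, inner diameter 102 mm, outer 116 mm, top at z = 22; the floor inside is at z = 12 (10 mm below the rim). A low plug housing 18 mm high sticks out on its +x side to x = 95.
- dock_seat (a point): Centre of the dock's inner floor, 12 mm above the desk: the lantern's underside centre belongs here.
- mug: White ceramic mug, loose, 76 mm across, 88 mm high, handle at +y, standing on a 6 mm cork coaster between hook stand and dock. Origin at the centre of its underside. Not to be disturbed.
- staple_remover: Blue plastic staple remover, loose, 60 mm long, 45 mm high, lying on the desk. Origin at the centre of its underside. Not to be disturbed.
- vase: Blue ceramic vase, loose, 104 mm across, 180 mm high, on the left. Origin at the centre of its underside. Not to be disturbed.
- bottle: Stainless bottle with screw cap, loose, 70 mm across, 230 mm high, on the right. Origin at the centre of its underside. Not to be disturbed.
Things that resemble listed ones, but are neither listed nor needed, are in the scene too. Of the things that look like the dock, take the one that is farthest to the robot's right at the start. What is shaped like the lantern but yellow is not meant.

How it is judged:
By the outcome, as a careful person would: the job done as asked, in the order asked, and still so for the second after the job is handed in, with the robot touching nothing.
It also fails if it takes over 48 s, if anything falls off the work surface, if the arm or the gripper's body presses on something with over 40 N, if the wrist force passes 120 N, or if a joint passes its speed limit or range.

ROBOT

A 6-joint arm with a two-finger parallel gripper is mounted at the origin on the work surface. World frame = base frame: x ahead of the robot, y to its left, z up, the work surface at z = 0. Lengths are in m, angles in rad, forces in N, time in s.
With the tool pointing down it reaches from about 0.375 to 0.9 m from the base axis. Payload 3.1 kg.
Tool frame: the origin (TCP) lies at the very end of the fingers, on their centre line; the grasp point (between the pads) lies 19 mm behind it; z points along the fingers, y is the direction in which the jaws open and shut (so a half turn about z gives the same grasp; the last joint's range is limited). The gripper opens to 87 mm and grips with 3 to 60 N. Pads are 19 mm wide; open, the fingers measure 117 mm over their backs; the gripper's body (75 mm by 190 mm) begins 51 mm behind the grasp point.
Start: joints at [1.095, 0.527, 1.433, -0, 1.181, -0.178], TCP at [0.183, 0.597, 0.223] pointing down, gripper open.
Joint ranges: [-3.08, 3.08], [-0.75, 2.2], [0.22, 2.44], [-1.43, 4.57], [0, 2.65], [-2.85, 2.85]. Speed limits (rad/s): [2.79, 2.79, 3.14, 3.14, 3.14, 3.14].

INTERFACE

Orientations are given as a unit quaternion [x, y, z, w].
In Python, from rig import robot gives the robot as it stands. The module is installed in compiled form; this text tells all that it offers.
- The arm moves only by the tool send_rows, never from a script. Its argument "deltas" is a list of rows, each an object of numbers: "tx", "ty", "tz": the shift along the tool's x, y, z in cm; "rx", "ry", "rz": the turn, a rotation vector about the tool's x, y, z in rad. A call has 1 to 5 rows; each row is the pose to reach, as a shift and turn from the pose commanded when the call began, along the tool's axes at that moment; what a row does not reach only later rows make up. A row lasts 1/12 s, in which the tool goes at most 41.7 mm and 7.16 degrees, less where a joint would pass 70% of its speed; a pose out of reach is approached as far as the arm can. A call with a gripper value outside its range is refused whole. "claw" is the finger opening in cm, from 0 to 8.7, set as the call begins (left out, the last holds). The fingers move at their own pace and stop on an object; "squeeze" is the grip in N (left out, the last holds). Time passes only in rows, so rows that repeat a pose let the fingers close. It gives the time, the measured TCP pose, the force and the opening at its end, in the units of the state.
- robot.get_obs(): the state, without advancing time (a new reading comes with each control period).
- robot.camera(name): name is "side" or "top" or "wrist"; returns a dict with "color" (384x512x3 uint8, red, green, blue), "z_map" (384x512 float32, m along the optical axis (not along the pixel's ray), 0 where there is no reading), "intrinsics" (3x3 intrinsics, pixels), "distortion" ([k1, k2, p1, p2, k3] as OpenCV has them; the pictures are not rectified), "R" (3x3) and "t" (3): a world point X has camera coordinates R X + t; the wrist camera has in their place "tool_from_camera" (4x4, takes a point from camera to tool coordinates, whose origin is the TCP and whose axes are the flange's). Camera axes: x right, y down, z forward; pixel columns grow to the right and rows downward; lengths in m; the calibration is good to about 2 mm. A picture is of the moment at which its call begins: read the wrist's pose just before it.
- robot.hand_in(): hands the job in, once; it reports no verdict.
Trained networks look in the newest picture that a camera, given by its name, has taken for a name from the list of things; names that differ only in an ending like _2 or _b are one class to them, and where a whole thing is asked for, a point or a joint stands for the part that bears it (a point fixed in the world has none). Each returns a list of dicts, best first, with "p" (0 to 1); they miss things now and then, are a little off and sometimes report something else, mostly with a low value. They report only what shows in the picture. A call takes as long as a camera call. They do not tell look-alikes from the thing itself.
- robot.outline_of(label, camera): "pixels" (384x512 bool, what is visible of it) and "xy" ([column, row] in pixels, amid what is visible of it).
- robot.tip_of(label, camera): "xy" ([column, row] in pixels: a listed point, or the origin of a listed thing).
The state is a dict: "time": time; "q": joint angles; "joint_velocities": joint speeds; "joint_torque": joint torques, N m; "position": TCP position; "tool_rot": TCP orientation; "ft_force": force on the tool from outside, world axes, zero at the start; "moment": the same for the moment, N m; "grip_width": finger opening in m.
Only numpy, scipy, OpenCV 4.12 (cv2) and the standard library are available. Lean on these libraries where they do the work, as an engineer would, in place of code of your own. Each camera call takes 0.05 s, during which the arm holds its last target.

## Working session

There is one attempt and no reset: what is moved stays moved. The work goes in short steps, Python scripts to look and compute and a tool call to move; the robot and the scene stay as the last step left them, time stands still between calls to the robot, and variables do not carry over. Pictures are saved under pics/ and viewed, and the job is handed in when it is done.

Besides the shell and the picture viewer there is one more tool, called after ">>>" in YAML: its name, and indented under it one key for each argument. send_rows: Moves the arm, as the interface text tells. Its arguments: {"type":"object","properties":{"deltas":{"type":"array","items":{"type":"object","properties":{"tx":{"type":"number"},"ty":{"type":"number"},"tz":{"type":"number"},"rx":{"type":"number"},"ry":{"type":"number"},"rz":{"type":"number"}}}},"claw":{"type":"number"},"squeeze":{"type":"number"}},"required":["deltas"]}

```bash
mkdir -p pics; cat > h.py <<'E'
import numpy as np, cv2, json
from rig import robot
def world(cam,uv,z=None,zplane=None):
    K=np.array(cam["intrinsics"]);D=np.array(cam["distortion"])
    n=cv2.undistortPoints(np.array(uv,float).reshape(-1,1,2),K,D).reshape(-1,2)
    R=np.array(cam["R"]);t=np.array(cam["t"])
    out=[]
    for i,(a,b) in enumerate(n):
        d=np.array([a,b,1.])
        C=-R.T@t; w=R.T@d
        s=(zplane-C[2])/w[2] if zplane is not None else np.atleast_1d(z)[i]
        out.append(C+s*w)
    return np.array(out)
def save(n,img,s=1.5):
    cv2.imwrite(n,cv2.resize(img[:,:,::-1],None,fx=s,fy=s,interpolation=cv2.INTER_CUBIC))
E
python3 - <<'E'
from h import *
o=robot.get_obs();print(o)
for c in ["top","side"]:
    im=robot.camera(c);save(f"pics/{c}0.png",im["color"])
    np.savez(f"{c}0.npz",**{k:v for k,v in im.items()})
    for l in ["lantern","dock","stand","mug","staple_remover","vase","bottle"]:
        for r in robot.outline_of(l,c):
            m=r["pixels"]; print(c,l,round(r["p"],2),np.round(r["xy"]),m.sum())
    for l in ["lantern_grip","hook","dock_seat","dock","stand","lantern","mug","bottle","vase"]:
        for r in robot.tip_of(l,c): print(c,"tip",l,round(r["p"],2),np.round(r["xy"],1))
E
```

```text
{'time': 0.0, 'q': array([ 1.09446276e+00,  5.28439778e-01,  1.43390252e+00, -1.54947811e-05,
        1.18144060e+00, -1.78520930e-01]), 'joint_velocities': array([-0.00072449, -0.00094761,  0.00159071, -0.00014885,  0.00119405,
       -0.00064668]), 'joint_torque': array([-5.79813022e-04, -4.40032876e+01, -1.76592100e+01,  6.33171550e-02,
        5.80625923e-02, -1.56423148e-04]), 'position': array([0.18303434, 0.59681711, 0.22158781]), 'tool_rot': array([ 1.48353635e-01,  9.88933769e-01, -1.03924683e-03, -3.45416813e-04]), 'ft_force': array([ 0.11862982, -0.43323491,  0.08752618]), 'moment': array([-0.00738693, -0.01731937, -0.00917928]), 'grip_width': 0.08716409780879322}
top lantern 0.93 [184. 203.] 602
top lantern 0.72 [152. 150.] 665
top dock 0.88 [218. 259.] 946
top dock 0.8 [280. 136.] 797
top dock 0.67 [314. 197.] 878
top stand 0.86 [197. 190.] 1444
top mug 0.59 [249. 166.] 452
top mug 0.46 [316. 201.] 893
top vase 0.68 [121. 199.] 756
top vase 0.56 [194. 190.] 1264
top vase 0.54 [316. 202.] 875
top bottle 0.9 [391. 241.] 486
top bottle 0.52 [249. 167.] 475
top tip lantern_g
[... 773 characters left out ...]
emover 0.82 [215. 234.] 251
side vase 0.61 [234. 129.] 509
side bottle 0.92 [210. 361.] 1588
side tip lantern_grip 0.8 [235.5 130.1]
side tip lantern_grip 0.71 [283.4 125.3]
side tip lantern_grip 0.42 [290.  224.1]
side tip hook 0.89 [238.1 131.4]
side tip dock_seat 0.95 [262.3 286. ]
side tip dock_seat 0.71 [183.2 204.6]
side tip dock_seat 0.58 [336.3 240.9]
side tip dock_seat 0.55 [241.  184.2]
side tip dock 0.94 [260.4 291.9]
side tip dock 0.89 [335.1 250.6]
side tip dock 0.75 [182.4 206.9]
side tip dock 0.43 [263.6 287.9]
side tip stand 0.56 [240.3 182.5]
side tip stand 0.39 [234.9 152.8]
side tip lantern 0.55 [280.7 165.4]
side tip mug 0.67 [291.5 221.4]
side tip vase 0.92 [234.2 150.6]
```

View pics/top0.png

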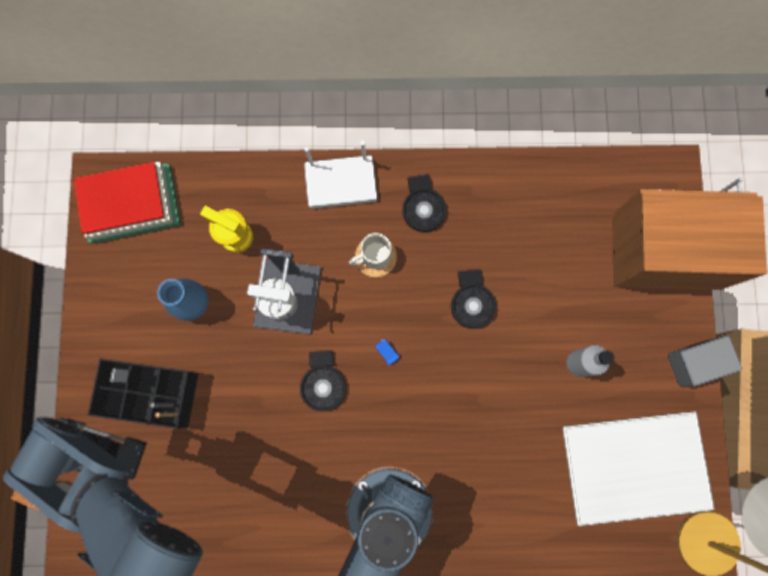

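View pics/side0.png

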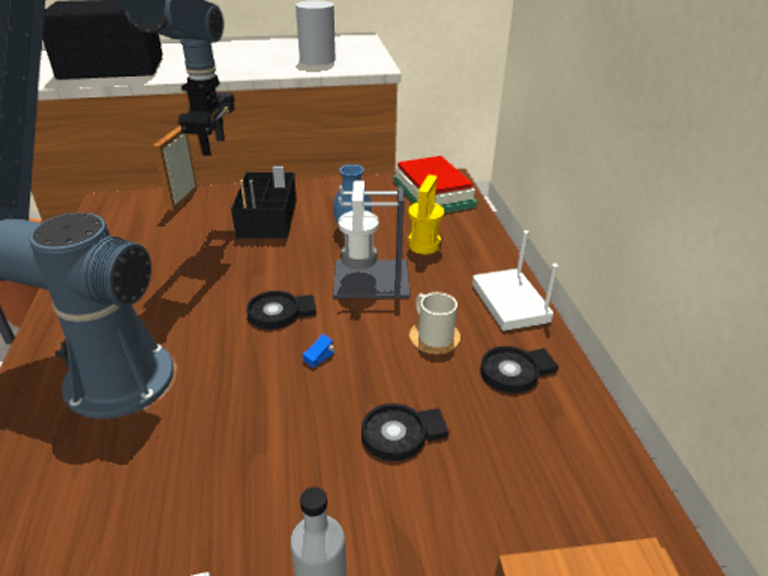

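```bash
python3 - <<'E'
from h import *
for c in ["top","side"]:
    im=dict(np.load(f"{c}0.npz")); print(c,-im["R"].T@im["t"], im["R"].round(3).tolist(), im["intrinsics"].round(1).tolist(),im["distortion"])
t=dict(np.load("top0.npz"))
for n,uv in dict(d1=(218,259),d2=(282,139),d3=(316,205)).items(): print(n,world(t,uv,zplane=.012).round(3))
s=dict(np.load("side0.npz"))
for n,uv in dict(d1=(183,204.6),d2=(336,241),d3=(262,286)).items(): print(n,world(s,uv,zplane=.012).round(3))
print("grip",world(t,(178.2,198),zplane=.234),world(s,(235.5,130.1),zplane=.234),"other",world(t,(146.6,143.8),zplane=.234),world(s,(283.4,125.3),zplane=.234))
print("hook",world(t,(179.1,193.7),zplane=.225),world(s,(238.1,131.4),zplane=.225))
E
```

```text
top [ 0.26685256 -0.02095796  1.72530656] [[-0.013, -1.0, -0.003], [-0.988, 0.013, -0.157], [0.157, 0.001, -0.988]] [[445.8, 0.0, 262.3], [0.0, 445.8, 196.9], [0.0, 0.0, 1.0]] [0.00441285 0.         0.         0.         0.        ]
side [ 0.36715647 -0.92162837  0.84649202] [[0.987, -0.161, 0.009], [-0.09, -0.595, -0.799], [0.134, 0.788, -0.601]] [[400.2, 0.0, 253.3], [0.0, 400.2, 198.2], [0.0, 0.0, 1.0]] [-0.02712323  0.          0.          0.          0.        ]
d1 [[0.302 0.153 0.012]]
d2 [[ 0.771 -0.1    0.012]]
d3 [[ 0.505 -0.226  0.012]]
d1 [[0.312 0.171 0.012]]
d2 [[ 0.768 -0.08   0.012]]
d3 [[ 0.513 -0.219  0.012]]
grip [[0.50386833 0.26616791 0.234     ]] [[0.50606589 0.25717108 0.234     ]] other [[0.69484872 0.37854548 0.234     ]] [[0.66999198 0.26859072 0.234     ]]
hook [[0.52011656 0.26508111 0.225     ]] [[0.51547394 0.26402897 0.225     ]]
```

```bash
cat >> h.py <<'E'
def cloud(im):
    z=im["z_map"];v,u=np.nonzero(z>0)
    P=world(im,np.stack([u,v],1),z=z[v,u]) if False else None
    K=np.array(im["intrinsics"]);D=np.array(im["distortion"])
    n=cv2.undistortPoints(np.stack([u,v],1).astype(float).reshape(-1,1,2),K,D).reshape(-1,2)
    pc=np.c_[n,np.ones(len(n))]*z[v,u][:,None]
    if "R" in im: P=(pc-im["t"])@im["R"]
    else: P=pc
    return P,np.stack([u,v],1),im["color"][v,u]
E
python3 - <<'E'
from h import *
for c in ["top","side"]:
    im=dict(np.load(f"{c}0.npz"))
    P,uv,col=cloud(im)
    print(c,"desk z",np.median(P[(abs(P[:,0]-.4)<.05)&(abs(P[:,1])<.05)][:,2]))
    dark=col.max(1)<60
    m=(np.hypot(P[:,0]-.505,P[:,1]+.226)<.11)&(P[:,2]>.006)&(P[:,2]<.05)
    r=m&(P[:,2]>.0165)
    print("dock n",m.sum(),P[m].min(0).round(3),P[m].max(0).round(3),np.percentile(P[m][:,2],[5,50,95]).round(3))
    a=im["color"]
    m=(abs(P[:,0]-.52)<.12)&(abs(P[:,1]-.265)<.1)
    bar=m&(P[:,2]>.222)&(P[:,2]<.26)&(col.min(1)>150)
    B=P[bar];print("bar",len(B),B.mean(0).round(3),B.min(0).round(3),B.max(0).round(3))
    if len(B)>5:
        w,V=np.linalg.eigh(np.cov(B[:,:2].T));print(w,V[:,1], np.arctan2(V[1,1],V[0,1]))
    pl=m&(P[:,2]>.007)&(P[:,2]<.02)&(col.max(1)<110)
    Q=P[pl].astype(np.float32)[:,:2]
    print("plate",len(Q),cv2.minAreaRect(Q*1000), (cv2.boxPoints(cv2.minAreaRect(Q*1000))).round(0).tolist())
    st=m&(P[:,2]>.19)&(P[:,2]<.26)&(col.max(1)<150);print("stand top",len(P[st]));
    for p,q in list(zip(P[st].round(3).tolist(),uv[st].tolist()))[::6]: print(p,q)
im=dict(np.load("top0.npz"))["color"];a=im[130:230,130:350]
save("pics/crop_top.png",a,3.5)
im=dict(np.load("side0.npz"))["color"];a=im[110:320,150:380]
save("pics/crop_side.png",a,2.8)
E
```

```text
top desk z 0.0014197490204761836
dock n 918 [ 0.4   -0.336  0.006] [ 0.608 -0.121  0.03 ] [0.007 0.014 0.024]
bar 295 [0.522 0.261 0.237] [0.469 0.215 0.222] [0.603 0.309 0.254]
[0.00062975 0.00073089] [0.3661496 0.930556 ] 1.1959284301599729
plate 556 ((542.1121215820312, 247.61929321289062), (171.49884033203125, 179.9667205810547), 81.61227416992188) [[441.0, 176.0], [619.0, 150.0], [644.0, 319.0], [466.0, 346.0]]
stand top 143
[0.617, 0.281, 0.24] [174, 165]
[0.615, 0.269, 0.233] [178, 166]
[0.611, 0.279, 0.235] [175, 167]
[0.611, 0.258, 0.237] [181, 167]
[0.61, 0.237, 0.236] [187, 167]
[0.607, 0.275, 0.238] [176, 168]
[0.609, 0.256, 0.229] [182, 168]
[0.607, 0.234, 0.235] [188, 168]
[0.607, 0.214, 0.236] [194, 168]
[0.605, 0.262, 0.231] [180, 169]
[0.604, 0.241, 0.236] [186, 169]
[0.603, 0.217, 0.236] [193, 169]
[0.605, 0.265, 0.214] [180, 170]
[0.602, 0.242, 0.229] [186, 170]
[0.599, 0.22, 0.237] [192, 170]
[0.605, 0.265, 0.199] [181, 171]
[0.6, 0.24, 0.22] [187, 171]
[0.597, 0.218, 0.232] [193, 171]
[0.6, 0.24, 0.203] [188, 172]
[0.593, 0.274, 0.22] [177, 173]
[0.572, 0.226, 0.
[... 802 characters left out ...]
2] [251, 129]
[0.582, 0.28, 0.221] [257, 129]
[0.605, 0.273, 0.223] [264, 129]
[0.606, 0.26, 0.225] [265, 130]
[0.604, 0.234, 0.236] [266, 131]
[0.606, 0.229, 0.234] [267, 132]
[0.603, 0.248, 0.221] [265, 133]
[0.476, 0.241, 0.23] [227, 134]
[0.607, 0.215, 0.234] [268, 134]
[0.603, 0.213, 0.232] [267, 135]
[0.524, 0.232, 0.224] [242, 136]
[0.476, 0.241, 0.22] [227, 137]
[0.495, 0.238, 0.219] [233, 137]
[0.538, 0.234, 0.218] [246, 137]
[0.557, 0.231, 0.218] [252, 137]
[0.576, 0.226, 0.22] [258, 137]
[0.594, 0.218, 0.222] [264, 137]
[0.602, 0.238, 0.207] [265, 138]
[0.601, 0.216, 0.216] [266, 139]
[0.607, 0.214, 0.212] [268, 140]
[0.603, 0.226, 0.199] [266, 142]
[0.61, 0.227, 0.194] [268, 143]
```

View pics/crop_top.png

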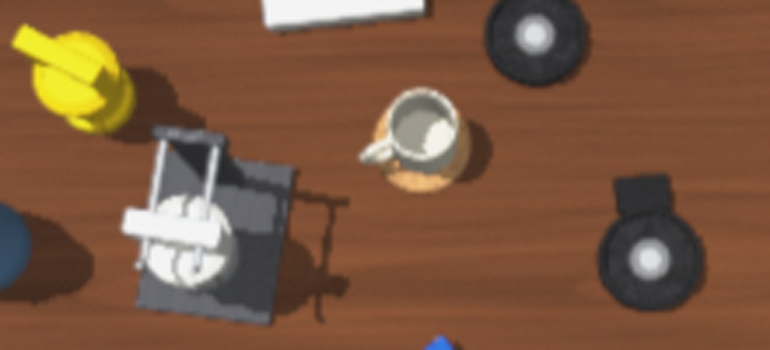

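View pics/crop_side.png

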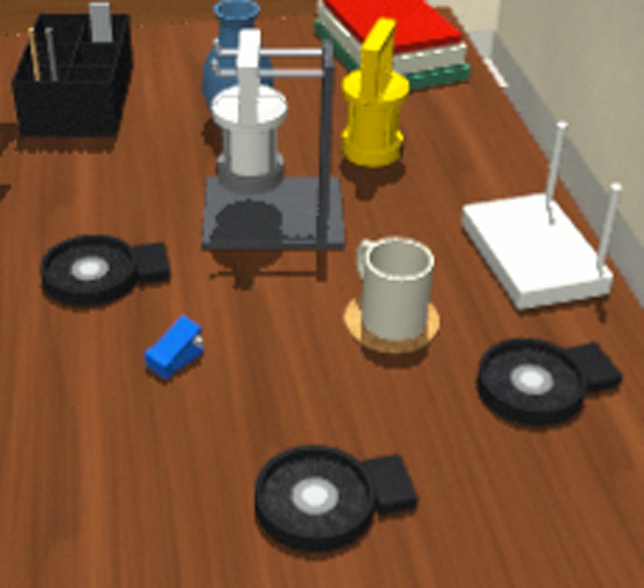

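```bash
python3 - <<'E'
from h import *
for c in ["top","side"]:
    im=dict(np.load(f"{c}0.npz"))
    P,uv,col=cloud(im)
    m=(abs(P[:,0]-.505)<.035)&(abs(P[:,1]-.265)<.07)&(P[:,2]>.236 if c=="top" else P[:,2]>.236)&(P[:,2]<.255)&(col.min(1)>165)
    B=P[m];rect=cv2.minAreaRect((B[:,:2]*1000).astype(np.float32));print(c,len(B),B.mean(0).round(4),np.median(B[:,2]),rect)
    # dock: inner disc bright center & dark region
    m=(np.hypot(P[:,0]-.508,P[:,1]+.223)<.09)&(col.max(1)<75)&(P[:,2]>.004)
    D=P[m];h=np.median(D[:,2])
    # outline
    mm=np.zeros(im["z_map"].shape,np.uint8);mm[uv[m][:,1],uv[m][:,0]]=255
    cs,_=cv2.findContours(mm,cv2.RETR_EXTERNAL,cv2.CHAIN_APPROX_NONE);cc=max(cs,key=cv2.contourArea)[:,0]
    W=world(im,cc,zplane=.018 )
    # robust circle radius .058, exclude plug side (x> c+.035)
    from scipy.optimize import least_squares
    f=lambda p,S:np.hypot(S[:,0]-p[0],S[:,1]-p[1])-.058
    p=np.array([.505,-.224])
    for _ in range(4):
        S=W[W[:,0]<p[0]+.025];p=least_squares(f,p,args=(S,),loss="soft_l1",f_scale=.003).x
    print("dock",p,np.abs(f(p,S)).mean())
    br=(np.hypot(P[:,0]-p[0],P[:,1]-p[1])<.03)&(col.min(1)>120);print("bright",P[br].mean(0),world(im,uv[br].mean(0),zplane=.012))
    for side,yr in (("L",(.27,.30)),("R",(.21,.25))):
        q=(P[:,0]>.515)&(P[:,0]<.598)&(P[:,1]>yr[0])&(P[:,1]<yr[1])&(P[:,2]>.214)&(P[:,2]<.232)
        if q.sum()>6:
            k=np.polyfit(P[q][:,0],P[q][:,1],1);print("prong",side,q.sum(),k,"y at .51",np.polyval(k,.51))
    q=(P[:,0]>.595)&(P[:,0]<.63)&(P[:,1]>.2)&(P[:,1]<.3)&(P[:,2]>.225)
    k=np.polyfit(P[q][:,1],P[q][:,0],1);print("cross",q.sum(),k,P[q].mean(0))
E
```

```text
top 194 [0.5146 0.2625 0.2426] 0.24234851398141938 ((502.3108215332031, 265.0069580078125), (92.82972717285156, 50.80949020385742), 79.38455200195312)
dock [ 0.51154558 -0.22322844] 0.0013976138397157486
bright [ 0.50991385 -0.22312337  0.0126392 ] [[ 0.50999776 -0.22320139  0.012     ]]
prong L 42 [-0.13881642  0.36006848] y at .51 0.28927211108183715
prong R 54 [-0.12245697  0.2975673 ] y at .51 0.23511424907684467
cross 81 [0.15195022 0.56936884] [0.60713014 0.24851095 0.23435893]
side 105 [0.5152 0.2568 0.2424] 0.24258786381170944 ((502.4396057128906, 261.4586181640625), (95.3541488647461, 51.32051467895508), 80.28899383544922)
dock [ 0.51110697 -0.22798228] 0.003028641309918888
bright [ 0.51337899 -0.22180682  0.01205998] [[ 0.51337374 -0.22184277  0.012     ]]
prong L 37 [-0.12026223  0.34932131] y at .51 0.2879875756030252
prong R 81 [-0.00385711  0.23023573] y at .51 0.228268606682984
cross 54 [0.10134316 0.58338595] [0.60814307 0.24428998 0.23355599]
```

```bash
cat >> h.py <<'E'
from scipy.spatial.transform import Rotation as Ro
def Rdown(ang): # tool y at world angle ang, z down
    y=np.array([np.cos(ang),np.sin(ang),0]);z=np.array([0,0,-1.]);return np.c_[np.cross(y,z),y,z]
def to(p,ang):
    o=robot.get_obs();R=Ro.from_quat(o["tool_rot"]).as_matrix()
    d=R.T@(np.array(p)-o["position"])*100
    r=Ro.from_matrix(R.T@Rdown(ang)).as_rotvec()
    print("t",round(o["time"],2),"pos",o["position"].round(4),"yang",round(float(np.arctan2(R[1,1],R[0,1])),3),"F",o["ft_force"].round(1),"w",round(o["grip_width"],4))
    print("d cm",d.round(2),"r",r.round(3))
E
python3 -c "
from h import *
to((.505,.263,.34),-.165)"
```

```text
t 1.7 pos [0.1833 0.5975 0.2225] yang 1.273 F [-1.2 -0.   0.5] w 0.0873
d cm [-40.56 -22.54 -11.74] r [-0.     0.     1.438]
```

>>> send_rows:
  deltas:
    - {"tz": -3,"rz": 0.1}
    - {"tz": -6,"rz": 0.2}
    - {"tz": -9,"rz": 0.3}
    - {"tz": -11.7,"rz": 0.4}
    - {"tx": -3,"ty": -1.7,"tz": -11.7,"rz": 0.5}

```text
schema error: expected keys tx, ty, tz, rx, ry, rz
```

```bash
python3 -c "
from h import *
to((.505,.263,.34),-.165)"
```

```text
t 1.7 pos [0.1833 0.5975 0.2225] yang 1.273 F [-1.2 -0.   0.5] w 0.0873
d cm [-40.56 -22.54 -11.74] r [-0.     0.     1.438]
```

All keys are required.

>>> send_rows:
  deltas:
    - {"tx": 0,"ty": 0,"tz": -3,"rx": 0,"ry": 0,"rz": 0.1}
    - {"tx": 0,"ty": 0,"tz": -6,"rx": 0,"ry": 0,"rz": 0.2}
    - {"tx": 0,"ty": 0,"tz": -9,"rx": 0,"ry": 0,"rz": 0.3}
    - {"tx": 0,"ty": 0,"tz": -11.7,"rx": 0,"ry": 0,"rz": 0.4}
    - {"tx": -3,"ty": -1.7,"tz": -11.7,"rx": 0,"ry": 0,"rz": 0.5}

```text
time: 2.12
position: [0.2056, 0.5784, 0.3464]
tool_rot: [0.388, 0.922, 0.008, -0.001]
ft_force: [1.9, 1.0, 0.6]
grip_width: 0.0871
```

```bash
python3 -c "
from h import *
to((.505,.263,.34),-.165)"
```

```text
t 2.12 pos [0.2056 0.5784 0.3464] yang 0.773 F [1.9 1.  0.6] w 0.0871
d cm [-43.49  -0.62   0.3 ] r [ 0.009 -0.013  0.939]
```

>>> send_rows:
  deltas:
    - {"tx": -3.5,"ty": 0,"tz": 0,"rx": 0,"ry": 0,"rz": 0.1}
    - {"tx": -7,"ty": 0,"tz": 0,"rx": 0,"ry": 0,"rz": 0.2}
    - {"tx": -10.5,"ty": 0,"tz": 0,"rx": 0,"ry": 0,"rz": 0.3}
    - {"tx": -14,"ty": 0,"tz": 0,"rx": 0,"ry": 0,"rz": 0.4}
    - {"tx": -17.5,"ty": 0,"tz": 0,"rx": 0,"ry": 0,"rz": 0.5}

```text
time: 2.53
position: [0.33, 0.4458, 0.3397]
tool_rot: [0.606, 0.795, 0.0, 0.0]
ft_force: [-0.4, 0.1, 0.5]
grip_width: 0.087
```

```bash
python3 -c "
from h import *
to((.505,.263,.34),-.165)"
```

```text
t 2.53 pos [0.33   0.4458 0.3397] yang 0.268 F [-0.4  0.1  0.5] w 0.087
d cm [-22.27  12.02  -0.03] r [ 0.    -0.     0.433]
```

>>> send_rows:
  deltas:
    - {"tx": -3.2,"ty": 1.7,"tz": 0,"rx": 0,"ry": 0,"rz": 0.09}
    - {"tx": -6.4,"ty": 3.4,"tz": 0,"rx": 0,"ry": 0,"rz": 0.18}
    - {"tx": -9.6,"ty": 5.2,"tz": 0,"rx": 0,"ry": 0,"rz": 0.27}
    - {"tx": -12.8,"ty": 6.9,"tz": 0,"rx": 0,"ry": 0,"rz": 0.36}
    - {"tx": -16,"ty": 8.6,"tz": 0,"rx": 0,"ry": 0,"rz": 0.43}

```text
time: 2.95
position: [0.4562, 0.3148, 0.3398]
tool_rot: [0.762, 0.648, 0.0, 0.0]
ft_force: [-0.1, 1.8, -0.3]
grip_width: 0.0869
```

```bash
python3 -c "
from h import *
to((.505,.263,.34),-.165)"
```

```text
t 2.95 pos [0.4562 0.3148 0.3398] yang -0.161 F [-0.1  1.8 -0.3] w 0.0869
d cm [-4.33  5.65 -0.02] r [ 0.    -0.     0.004]
```

>>> send_rows:
  deltas:
    - {"tx": -2.2,"ty": 2.8,"tz": 0,"rx": 0,"ry": 0,"rz": 0}
    - {"tx": -4.3,"ty": 5.6,"tz": 0,"rx": 0,"ry": 0,"rz": 0}
    - {"tx": -4.3,"ty": 5.6,"tz": 0,"rx": 0,"ry": 0,"rz": 0}
    - {"tx": -4.3,"ty": 5.6,"tz": 0,"rx": 0,"ry": 0,"rz": 0}

```text
time: 3.28
position: [0.5049, 0.2635, 0.3393]
tool_rot: [0.762, 0.648, -0.0, -0.0]
ft_force: [-0.5, 0.6, 0.3]
grip_width: 0.087
```

```bash
python3 - <<'E'
from h import *
to((.505,.263,.34),-.165)
o=robot.get_obs();im=robot.camera("wrist");save("pics/w1.png",im["color"])
T=np.array(im["tool_from_camera"]);print(T.round(3))
W=np.eye(4);W[:3,:3]=Ro.from_quat(o["tool_rot"]).as_matrix();W[:3,3]=o["position"]
P,uv,col=cloud({k:v for k,v in im.items() if k!="R"})
P=np.c_[P,np.ones(len(P))]@(W@T).T;P=P[:,:3]
np.savez("w1.npz",P=P,uv=uv,col=col,A=W@T,K=im["intrinsics"],D=im["distortion"])
m=(abs(P[:,0]-.51)<.06)&(abs(P[:,1]-.262)<.07)&(P[:,2]>.238)&(P[:,2]<.255)
sat=col.min(1)>140
B=P[m&sat];print("bar",len(B),B.mean(0),cv2.minAreaRect((B[:,:2]*1000).astype(np.float32)))
print(np.histogram(P[(abs(P[:,0]-.51)<.08)&(abs(P[:,1]-.262)<.07)][:,2],bins=np.arange(0,.3,.01)))
for r in robot.tip_of("lantern_grip","wrist")+robot.tip_of("hook","wrist"):print(r)
E
```

```text
t 3.28 pos [0.5049 0.2635 0.3393] yang -0.161 F [-0.5  0.6  0.3] w 0.087
d cm [-0.05  0.01 -0.07] r [-0.    -0.     0.004]
[[ 0.    -0.97  -0.242  0.066]
 [ 1.     0.    -0.    -0.001]
 [ 0.    -0.242  0.97  -0.163]
 [ 0.     0.     0.     1.   ]]
bar 2987 [0.51526923 0.26757337 0.24320836] ((500.9372863769531, 267.6170654296875), (90.48628234863281, 55.0372428894043), 81.22755432128906)
(array([ 930, 2770,    0,    0,    0,    0,    2,    1,    1,    0,    0,
          0,    0,    0,    0,    9,  710, 2011,   20,    6,   16,   27,
       1658,  211, 2931,    0,    0,    0,    0]), array([0.  , 0.01, 0.02, 0.03, 0.04, 0.05, 0.06, 0.07, 0.08, 0.09, 0.1 ,
       0.11, 0.12, 0.13, 0.14, 0.15, 0.16, 0.17, 0.18, 0.19, 0.2 , 0.21,
       0.22, 0.23, 0.24, 0.25, 0.26, 0.27, 0.28, 0.29]))
{'xy': [265.0, 191.5], 'p': 0.64}
```

View pics/w1.png

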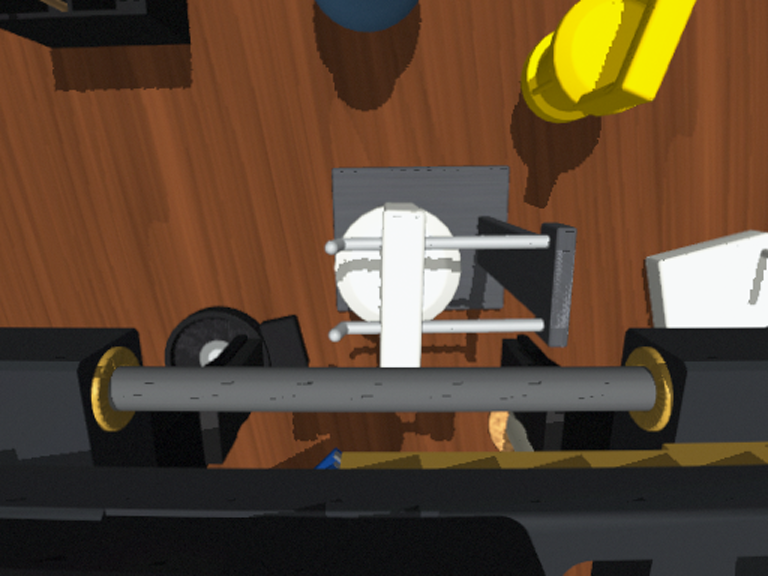

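```bash
python3 - <<'E'
from h import *
d=np.load("w1.npz");P,uv,col=d["P"],d["uv"],d["col"]
m=(uv[:,0]>248)&(uv[:,0]<290)&(P[:,2]>.238)&(P[:,2]<.25)&(uv[:,1]<243)
B=P[m];r=cv2.minAreaRect((B[:,:2]*1000).astype(np.float32));print(r,cv2.boxPoints(r).round(1).tolist(),B[:,2].mean())
for nm,v0,v1 in (("L",155,168),("R",210,226)):
    q=(uv[:,0]>300)&(uv[:,0]<360)&(uv[:,1]>v0)&(uv[:,1]<v1)&(P[:,2]>.21)&(P[:,2]<.232)
    k=np.polyfit(P[q][:,0],P[q][:,1],1);print(nm,q.sum(),k,np.polyval(k,.51),P[q][:,2].max())
q=(uv[:,0]>360)&(uv[:,0]<390)&(P[:,2]>.228)&(P[:,2]<.245)
r=cv2.minAreaRect((P[q][:,:2]*1000).astype(np.float32));print("cross",r,cv2.boxPoints(r).round(1).tolist())
E
```

```text
((515.9881591796875, 266.0811767578125), (88.89535522460938, 23.984657287597656), 80.14580535888672) [[496.6000061035156, 224.3000030517578], [520.2000122070312, 220.1999969482422], [535.4000244140625, 307.79998779296875], [511.79998779296875, 311.8999938964844]] 0.24328635773736906
L 531 [-0.14104569  0.36286404] 0.29093073725604135 0.22707364728778234
R 530 [-0.16016653  0.32146569] 0.2397807607297483 0.22723298213075488
cross ((607.4745483398438, 250.53411865234375), (71.9222412109375, 12.80378532409668), 81.24657440185547) [[595.7000122070312, 216.0], [608.2999877929688, 214.0], [619.2999877929688, 285.1000061035156], [606.5999755859375, 287.1000061035156]]
```

```bash
python3 -c "
from h import *
to((.5155,.264,.216),-.17)"
```

```text
t 3.43 pos [0.5029 0.2657 0.3395] yang -0.156 F [0.2 0.7 0.1] w 0.0871
d cm [ 0.03  1.28 12.35] r [-0.001 -0.     0.014]
```

>>> send_rows:
  deltas:
    - {"tx": 0,"ty": 1.2,"tz": 2.5,"rx": 0,"ry": 0,"rz": 0.01}
    - {"tx": 0,"ty": 1.2,"tz": 5,"rx": 0,"ry": 0,"rz": 0.01}
    - {"tx": 0,"ty": 1.2,"tz": 7.5,"rx": 0,"ry": 0,"rz": 0.01}
    - {"tx": 0,"ty": 1.2,"tz": 9,"rx": 0,"ry": 0,"rz": 0.01}
    - {"tx": 0,"ty": 1.2,"tz": 9,"rx": 0,"ry": 0,"rz": 0.01}

```text
time: 3.85
position: [0.512, 0.2637, 0.246]
tool_rot: [0.763, 0.647, -0.004, -0.002]
ft_force: [-1.4, 0.4, -0.3]
grip_width: 0.0869
```

```bash
python3 - <<'E'
from h import *
to((.5155,.264,.216),-.17)
im=robot.camera("wrist");save("pics/w2.png",im["color"])
to((.5155,.264,.216),-.17)
E
```

```text
t 3.85 pos [0.512  0.2637 0.246 ] yang -0.165 F [-1.4  0.4 -0.3] w 0.0869
d cm [0.1  0.37 3.  ] r [-0.008  0.003  0.005]
t 3.9 pos [0.5134 0.264  0.2481] yang -0.165 F [ 0.4 -0.3  0.7] w 0.0869
d cm [0.04 0.22 3.21] r [-0.004  0.002  0.005]
```

View pics/w2.png

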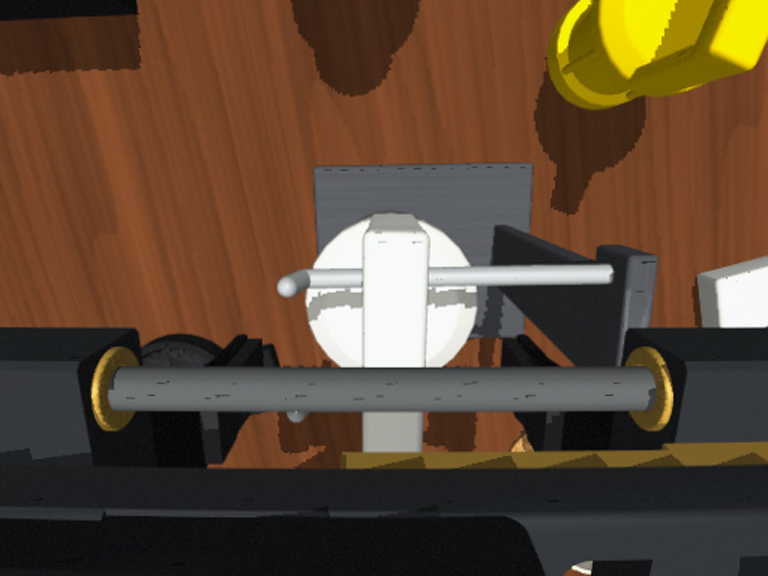

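>>> send_rows:
  deltas:
    - {"tx": 0.05,"ty": 0.3,"tz": 1.5,"rx": 0,"ry": 0,"rz": 0.005}
    - {"tx": 0.05,"ty": 0.3,"tz": 3.1,"rx": 0,"ry": 0,"rz": 0.005}
    - {"tx": 0.05,"ty": 0.3,"tz": 3.1,"rx": 0,"ry": 0,"rz": 0.005}

```text
time: 4.15
position: [0.5174, 0.2637, 0.2177]
tool_rot: [0.765, 0.644, -0.001, -0.001]
ft_force: [-1.3, 0.1, -1.1]
grip_width: 0.0869
```

>>> send_rows:
  deltas:
    - {"tx": 0,"ty": 0,"tz": 0,"rx": 0,"ry": 0,"rz": 0}
    - {"tx": 0,"ty": 0,"tz": 0,"rx": 0,"ry": 0,"rz": 0}
    - {"tx": 0,"ty": 0,"tz": 0,"rx": 0,"ry": 0,"rz": 0}
    - {"tx": 0,"ty": 0,"tz": 0,"rx": 0,"ry": 0,"rz": 0}
    - {"tx": 0,"ty": 0,"tz": 0,"rx": 0,"ry": 0,"rz": 0}
  claw: 1.5
  squeeze: 25

```text
time: 4.57
position: [0.5191, 0.2633, 0.2195]
tool_rot: [0.765, 0.644, 0.001, 0.0]
ft_force: [-0.1, 0.4, 0.4]
grip_width: 0.0615
```

>>> send_rows:
  deltas:
    - {"tx": 0,"ty": 0,"tz": 0,"rx": 0,"ry": 0,"rz": 0}
    - {"tx": 0,"ty": 0,"tz": 0,"rx": 0,"ry": 0,"rz": 0}
    - {"tx": 0,"ty": 0,"tz": 0,"rx": 0,"ry": 0,"rz": 0}
    - {"tx": 0,"ty": 0,"tz": 0,"rx": 0,"ry": 0,"rz": 0}
    - {"tx": 0,"ty": 0,"tz": 0,"rx": 0,"ry": 0,"rz": 0}

```text
time: 4.98
position: [0.5186, 0.2631, 0.2185]
tool_rot: [0.765, 0.644, -0.0, -0.0]
ft_force: [0.3, -0.2, 1.1]
grip_width: 0.0286
```

>>> send_rows:
  deltas:
    - {"tx": 0,"ty": 0,"tz": 0.2,"rx": 0,"ry": 0,"rz": 0}
    - {"tx": 0,"ty": 0,"tz": 0.2,"rx": 0,"ry": 0,"rz": 0}
    - {"tx": 0,"ty": 0,"tz": 0.2,"rx": 0,"ry": 0,"rz": 0}
    - {"tx": 0,"ty": 0,"tz": 0.2,"rx": 0,"ry": 0,"rz": 0}
    - {"tx": 0,"ty": 0,"tz": 0.2,"rx": 0,"ry": 0,"rz": 0}

```text
time: 5.4
position: [0.5179, 0.2633, 0.2175]
tool_rot: [0.765, 0.644, -0.0, -0.0]
ft_force: [-4.4, 0.4, 6.6]
grip_width: 0.0235
```

```bash
python3 - <<'E'
from h import *
to((.5155,.264,.216),-.17)
im=robot.camera("side");save("pics/s3.png",im["color"][80:230,160:380],3.5)
to((.5155,.264,.216),-.17)
E
```

```text
t 5.4 pos [0.5179 0.2633 0.2175] yang -0.172 F [-4.4  0.4  6.6] w 0.0235
d cm [ 0.03 -0.25  0.15] r [-0.001  0.    -0.002]
t 5.45 pos [0.5179 0.2633 0.2175] yang -0.172 F [-2.6  0.2  6.1] w 0.0235
d cm [ 0.03 -0.25  0.15] r [-0.001  0.    -0.002]
```

View pics/s3.png

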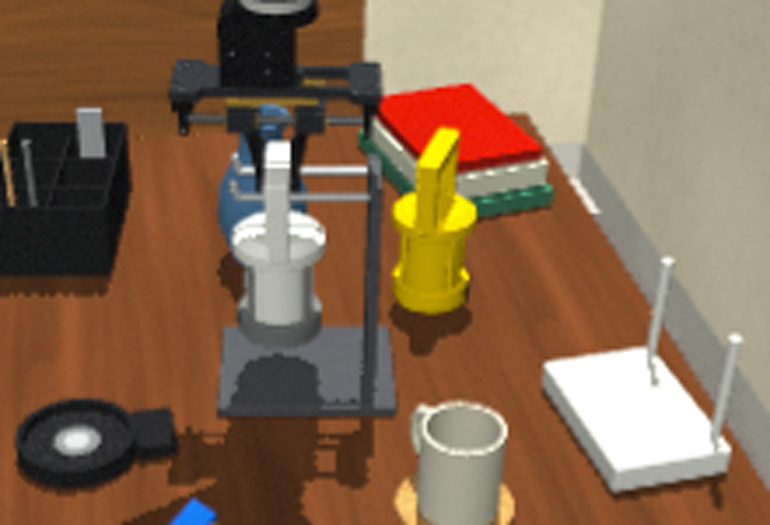

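Gripped (opening 23.5 mm on the 24 mm bar; the fingers straddle the bar between the prongs). Lift 28 mm.

>>> send_rows:
  deltas:
    - {"tx": 0,"ty": 0,"tz": -0.6,"rx": 0,"ry": 0,"rz": 0}
    - {"tx": 0,"ty": 0,"tz": -1.4,"rx": 0,"ry": 0,"rz": 0}
    - {"tx": 0,"ty": 0,"tz": -2.2,"rx": 0,"ry": 0,"rz": 0}
    - {"tx": 0,"ty": 0,"tz": -2.8,"rx": 0,"ry": 0,"rz": 0}
    - {"tx": 0,"ty": 0,"tz": -2.8,"rx": 0,"ry": 0,"rz": 0}

```text
time: 5.87
position: [0.5198, 0.2635, 0.2462]
tool_rot: [0.765, 0.644, 0.002, 0.001]
ft_force: [0.1, 0.4, -2.6]
grip_width: 0.0236
```

```bash
python3 - <<'E'
from h import *
im=robot.camera("side");save("pics/s4.png",im["color"][80:230,160:380],3.5)
c,s=np.cos(-.152),np.sin(-.152)
o=robot.get_obs();p=o["position"]
to((p[0]-.13*c,p[1]-.13*s,.2455),-.172)
E
```

```text
t 5.92 pos [0.5194 0.2633 0.2455] yang -0.172 F [ 0.4 -0.2 -3.5] w 0.0235
d cm [ -0.26 -13.    -0.03] r [ 0.002 -0.001  0.   ]
```

View pics/s4.png

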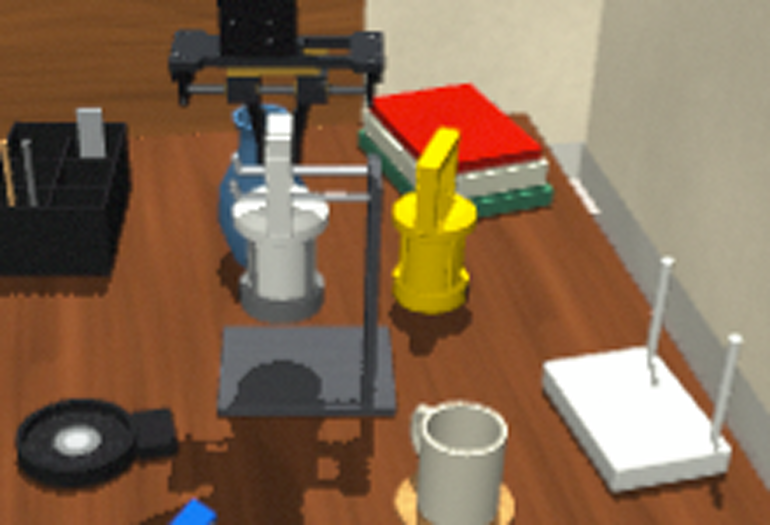

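>>> send_rows:
  deltas:
    - {"tx": 0,"ty": -1,"tz": 0,"rx": 0,"ry": 0,"rz": 0}
    - {"tx": -0.05,"ty": -2.5,"tz": 0,"rx": 0,"ry": 0,"rz": 0}
    - {"tx": -0.1,"ty": -4.2,"tz": 0,"rx": 0,"ry": 0,"rz": 0}
    - {"tx": -0.12,"ty": -6,"tz": 0,"rx": 0,"ry": 0,"rz": 0}
    - {"tx": -0.15,"ty": -7,"tz": 0,"rx": 0,"ry": 0,"rz": 0}

```text
time: 6.33
position: [0.4458, 0.2736, 0.2437]
tool_rot: [0.765, 0.644, -0.002, -0.001]
ft_force: [-0.6, 0.3, -3.0]
grip_width: 0.0236
```

>>> send_rows:
  deltas:
    - {"tx": -0.02,"ty": -1.2,"tz": 0,"rx": 0,"ry": 0,"rz": 0}
    - {"tx": -0.05,"ty": -2.8,"tz": 0,"rx": 0,"ry": 0,"rz": 0}
    - {"tx": -0.1,"ty": -4.5,"tz": 0,"rx": 0,"ry": 0,"rz": 0}
    - {"tx": -0.12,"ty": -6,"tz": 0,"rx": 0,"ry": 0,"rz": 0}
    - {"tx": -0.12,"ty": -6,"tz": 0,"rx": 0,"ry": 0,"rz": 0}

```text
time: 6.75
position: [0.386, 0.2826, 0.2441]
tool_rot: [0.765, 0.644, -0.002, -0.001]
ft_force: [-1.7, 0.8, -2.3]
grip_width: 0.0241
```

```bash
python3 - <<'E'
from h import *
im=robot.camera("side");save("pics/s5.png",im["color"])
to((.511,-.223,.30),-.172)
E
```

```text
t 6.8 pos [0.3885 0.2828 0.2445] yang -0.17 F [ 0.7 -0.3 -3.2] w 0.0239
d cm [-47.78  20.65  -5.54] r [-0.001  0.001  0.002]
```

View pics/s5.png

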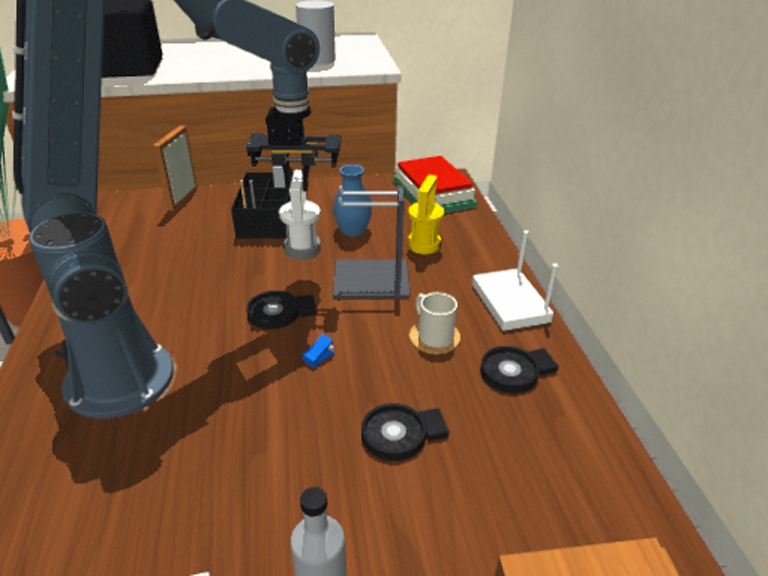

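>>> send_rows:
  deltas:
    - {"tx": 0,"ty": 0,"tz": -1,"rx": 0,"ry": 0,"rz": 0}
    - {"tx": -1,"ty": 0.4,"tz": -2.5,"rx": 0,"ry": 0,"rz": 0}
    - {"tx": -2.5,"ty": 1.1,"tz": -4,"rx": 0,"ry": 0,"rz": 0}
    - {"tx": -4.5,"ty": 1.9,"tz": -5,"rx": 0,"ry": 0,"rz": 0}
    - {"tx": -6.8,"ty": 2.9,"tz": -5.5,"rx": 0,"ry": 0,"rz": 0}

```text
time: 7.22
position: [0.4093, 0.2108, 0.3013]
tool_rot: [0.765, 0.644, 0.002, 0.001]
ft_force: [1.4, -0.5, -3.5]
grip_width: 0.0236
```

>>> send_rows:
  deltas:
    - {"tx": -2.5,"ty": 1.1,"tz": 0,"rx": 0,"ry": 0,"rz": 0}
    - {"tx": -5.1,"ty": 2.2,"tz": 0,"rx": 0,"ry": 0,"rz": 0}
    - {"tx": -7.8,"ty": 3.4,"tz": 0,"rx": 0,"ry": 0,"rz": 0}
    - {"tx": -10.5,"ty": 4.5,"tz": 0,"rx": 0,"ry": 0,"rz": 0}
    - {"tx": -13.2,"ty": 5.7,"tz": 0,"rx": 0,"ry": 0,"rz": 0}

```text
time: 7.63
position: [0.4419, 0.069, 0.2999]
tool_rot: [0.765, 0.644, 0.001, 0.001]
ft_force: [0.4, 1.0, -2.8]
grip_width: 0.0239
```

>>> send_rows:
  deltas:
    - {"tx": -2.7,"ty": 1.2,"tz": 0,"rx": 0,"ry": 0,"rz": 0}
    - {"tx": -5.4,"ty": 2.3,"tz": 0,"rx": 0,"ry": 0,"rz": 0}
    - {"tx": -8.1,"ty": 3.5,"tz": 0,"rx": 0,"ry": 0,"rz": 0}
    - {"tx": -10.8,"ty": 4.7,"tz": 0,"rx": 0,"ry": 0,"rz": 0}
    - {"tx": -13.5,"ty": 5.8,"tz": 0,"rx": 0,"ry": 0,"rz": 0}

```text
time: 8.05
position: [0.4761, -0.0745, 0.2999]
tool_rot: [0.765, 0.643, 0.0, 0.001]
ft_force: [0.7, 0.8, -2.7]
grip_width: 0.0235
```

```bash
python3 - <<'E'
from h import *
to((.511,-.223,.30),-.172)
E
```

```text
t 8.05 pos [ 0.4761 -0.0745  0.2999] yang -0.173 F [ 0.7  0.8 -2.7] w 0.0235
d cm [-1.402e+01  5.990e+00  1.000e-02] r [ 0.002  0.001 -0.001]
```

>>> send_rows:
  deltas:
    - {"tx": -2.7,"ty": 1.2,"tz": 0,"rx": 0,"ry": 0,"rz": 0}
    - {"tx": -5.3,"ty": 2.3,"tz": 0,"rx": 0,"ry": 0,"rz": 0}
    - {"tx": -7.7,"ty": 3.3,"tz": 0,"rx": 0,"ry": 0,"rz": 0}
    - {"tx": -10,"ty": 4.3,"tz": 0,"rx": 0,"ry": 0,"rz": 0}
    - {"tx": -12,"ty": 5.1,"tz": 0,"rx": 0,"ry": 0,"rz": 0}

```text
time: 8.47
position: [0.5055, -0.2022, 0.2996]
tool_rot: [0.766, 0.643, -0.0, 0.001]
ft_force: [-0.2, 0.7, -2.4]
grip_width: 0.0236
```

>>> send_rows:
  deltas:
    - {"tx": -1.2,"ty": 0.5,"tz": 1.5,"rx": 0,"ry": 0,"rz": 0}
    - {"tx": -2,"ty": 0.9,"tz": 3.5,"rx": 0,"ry": 0,"rz": 0}
    - {"tx": -2,"ty": 0.9,"tz": 5.5,"rx": 0,"ry": 0,"rz": 0}
    - {"tx": -2,"ty": 0.9,"tz": 7,"rx": 0,"ry": 0,"rz": 0}
    - {"tx": -2,"ty": 0.9,"tz": 7,"rx": 0,"ry": 0,"rz": 0}

```text
time: 8.88
position: [0.5083, -0.2202, 0.2261]
tool_rot: [0.766, 0.643, -0.001, -0.003]
ft_force: [-0.7, 0.4, -3.5]
grip_width: 0.0238
```

```bash
python3 - <<'E'
from h import *
im=robot.camera("side");save("pics/s6.png",im["color"][130:340,150:420],2.8);np.savez("s6.npz",**im)
im=robot.camera("top");save("pics/t6.png",im["color"][140:260,240:400],4.5);np.savez("t6.npz",**im)
im=robot.camera("wrist");save("pics/w6.png",im["color"])
for _ in range(1): to((.511,-.223,.1695),-.172)
for c in ("side","top"):
  for l in ("lantern","lantern_grip","dock_seat"):
    for r in robot.tip_of(l,c): print(c,l,round(r["p"],2),np.round(r["xy"],1))
E
```

```text
t 9.03 pos [ 0.5108 -0.2211  0.2302] yang -0.172 F [ 0.6 -0.4 -3.7] w 0.0236
d cm [-0.18  0.04  6.07] r [ 0.002  0.001 -0.   ]
side lantern 0.84 [256.  269.3]
side lantern 0.69 [282.9 164.3]
side lantern_grip 0.91 [281.7 124.6]
side lantern_grip 0.74 [262.  221.8]
side lantern_grip 0.26 [260.9 292.8]
side dock_seat 0.87 [261.7 286.4]
side dock_seat 0.81 [181.8 207.4]
side dock_seat 0.78 [338.5 243.5]
top lantern 0.86 [158.  154.7]
top lantern 0.39 [313.5 205.6]
top lantern_grip 0.57 [149.4 145.9]
top lantern_grip 0.39 [320.9 199.8]
top dock_seat 0.74 [283.9 138.5]
```

View pics/s6.png

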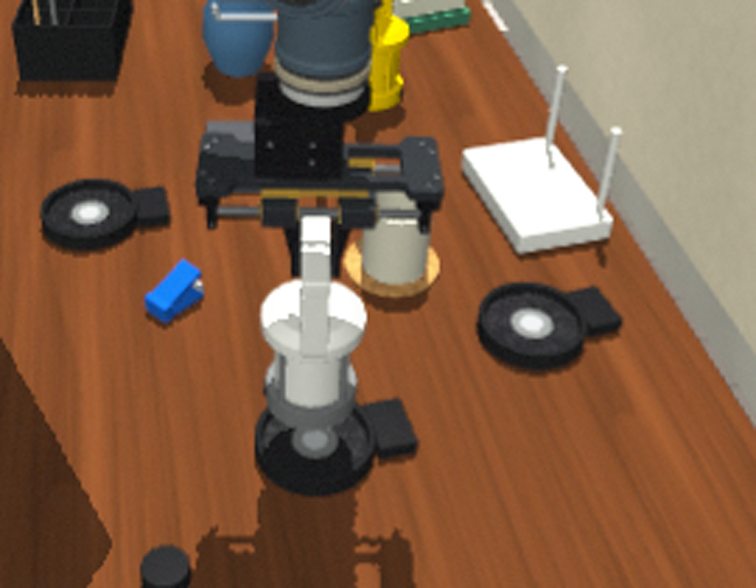

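View pics/t6.png

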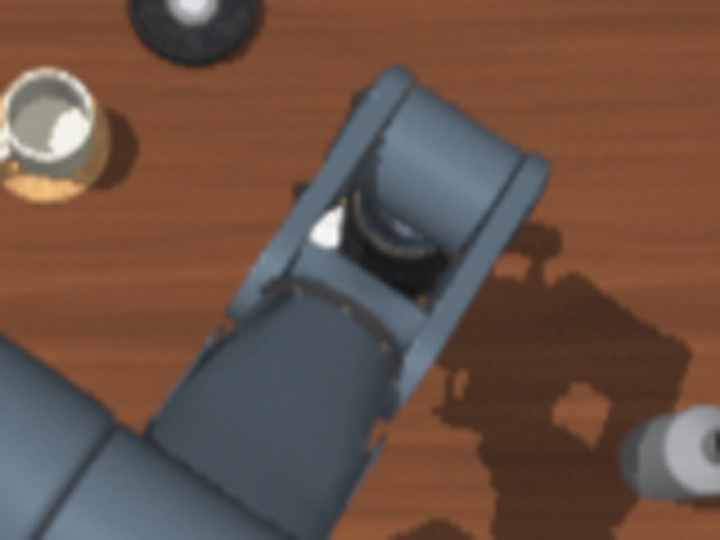

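View pics/w6.png

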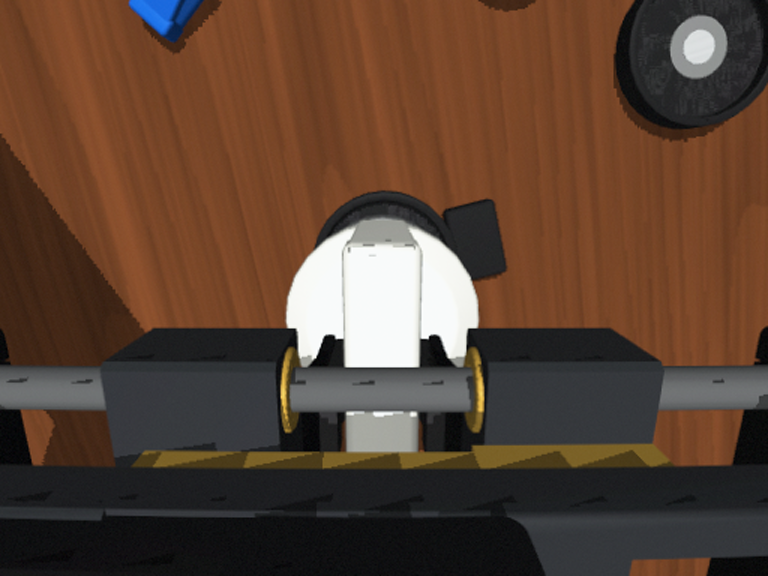

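```bash
python3 - <<'E'
from h import *
from scipy.optimize import least_squares
im=dict(np.load("s6.npz"));P,uv,col=cloud(im)
zb=.2302-.1575
print("expected base z",zb)
near=(abs(P[:,0]-.511)<.06)&(abs(P[:,1]+.223)<.06)
for nm,a,b,r in (("base",.004,.020,.042),("tube",.03,.085,.034),("cap",.096,.11,.046)):
    m=near&(P[:,2]>zb+a)&(P[:,2]<zb+b);S=P[m]
    p=least_squares(lambda p:np.hypot(S[:,0]-p[0],S[:,1]-p[1])-r,[.511,-.22],loss="soft_l1",f_scale=.002).x
    print(nm,m.sum(),p.round(4),S[:,2].mean().round(3))
m=near&(P[:,2]>zb-.02)&(P[:,2]<zb+.03);print("lowest",np.percentile(P[m][:,2],[1,3,10,30]))
m=near&(P[:,2]>zb+.1)&(P[:,2]<zb+.125)&(P[:,1]>-.28);print("cap top",np.percentile(P[m][:,2],[50,90,97]))
im=dict(np.load("side0.npz"));P,uv,col=cloud(im)
# dock rim: top & floor with depth
S=P[(np.hypot(P[:,0]-.511,P[:,1]+.223)<.063)&(P[:,2]>.0185)&(P[:,2]<.026)&(P[:,0]<.545)]
p=least_squares(lambda p:np.hypot(S[:,0]-p[0],S[:,1]-p[1])-.0545,[.511,-.22],loss="soft_l1",f_scale=.002).x;print("rim side",len(S),p)
im=dict(np.load("top0.npz"));P,uv,col=cloud(im)
S=P[(np.hypot(P[:,0]-.511,P[:,1]+.223)<.063)&(P[:,2]>.0185)&(P[:,2]<.026)&(P[:,0]<.545)]
p=least_squares(lambda p:np.hypot(S[:,0]-p[0],S[:,1]-p[1])-.0545,[.511,-.22],loss="soft_l1",f_scale=.002).x;print("rim top",len(S),p)
E
```

```text
expected base z 0.07269999999999999
base 224 [ 0.5087 -0.2175] 0.087
tube 336 [ 0.509  -0.2191] 0.126
cap 497 [ 0.5097 -0.2149] 0.178
lowest [0.06815564 0.07046937 0.07330468 0.082885  ]
cap top [0.18094864 0.18425466 0.19081845]
rim side 211 [ 0.51302596 -0.22409436]
rim top 95 [ 0.5109197  -0.22328941]
```

>>> send_rows:
  deltas:
    - {"tx": -0.35,"ty": 0.25,"tz": 0.8,"rx": 0,"ry": 0,"rz": 0}
    - {"tx": -0.35,"ty": 0.25,"tz": 2.2,"rx": 0,"ry": 0,"rz": 0}
    - {"tx": -0.35,"ty": 0.25,"tz": 3.5,"rx": 0,"ry": 0,"rz": 0}
    - {"tx": -0.35,"ty": 0.25,"tz": 4.4,"rx": 0,"ry": 0,"rz": 0}
    - {"tx": -0.35,"ty": 0.25,"tz": 4.4,"rx": 0,"ry": 0,"rz": 0}

```text
time: 9.75
position: [0.5104, -0.2233, 0.1832]
tool_rot: [0.765, 0.644, -0.001, -0.002]
ft_force: [-0.3, -0.2, -3.4]
grip_width: 0.0239
```

```bash
python3 - <<'E'
from h import *
im=robot.camera("side");save("pics/s7.png",im["color"][170:340,180:380],3.5);np.savez("s6.npz",**im)
to((.513,-.225,.1695),-.172)
from scipy.optimize import least_squares
P,uv,col=cloud(im)
zb=.028
near=(abs(P[:,0]-.511)<.06)&(abs(P[:,1]+.223)<.06)
for nm,a,b,r in (("base",.004,.020,.042),("tube",.03,.085,.034),("cap",.096,.11,.046)):
    m=near&(P[:,2]>zb+a)&(P[:,2]<zb+b);S=P[m]
    p=least_squares(lambda p:np.hypot(S[:,0]-p[0],S[:,1]-p[1])-r,[.511,-.22],loss="soft_l1",f_scale=.002).x
    print(nm,m.sum(),p.round(4),S[:,2].mean().round(3))
E
```

```text
t 9.8 pos [ 0.511  -0.2237  0.1843] yang -0.172 F [ 0.5  0.5 -3. ] w 0.0234
d cm [-0.09  0.22  1.48] r [-0.003 -0.001 -0.   ]
base 159 [ 0.5115 -0.2216] 0.041
tube 324 [ 0.5114 -0.2225] 0.082
cap 336 [ 0.5119 -0.2202] 0.133
```

View pics/s7.png

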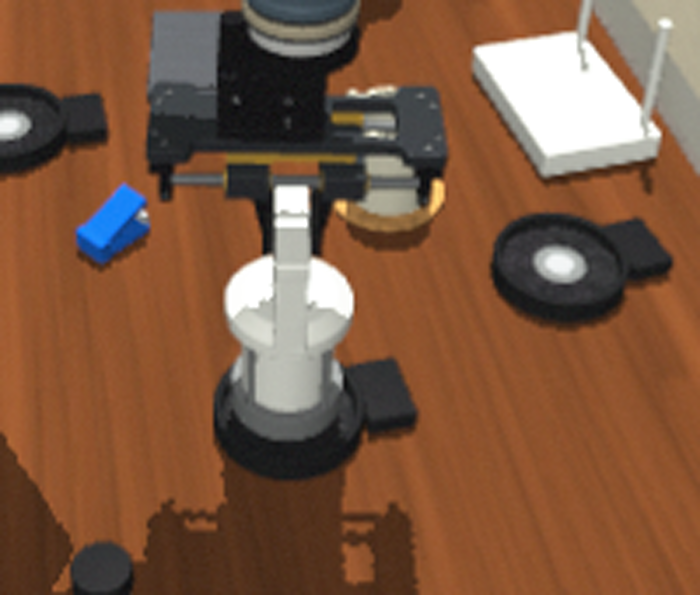

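>>> send_rows:
  deltas:
    - {"tx": 0,"ty": 0.05,"tz": 0.3,"rx": 0,"ry": 0,"rz": 0}
    - {"tx": 0,"ty": 0.05,"tz": 0.6,"rx": 0,"ry": 0,"rz": 0}
    - {"tx": 0,"ty": 0.05,"tz": 0.9,"rx": 0,"ry": 0,"rz": 0}
    - {"tx": 0,"ty": 0.05,"tz": 1.1,"rx": 0,"ry": 0,"rz": 0}
    - {"tx": 0,"ty": 0.05,"tz": 1.1,"rx": 0,"ry": 0,"rz": 0}

```text
time: 10.22
position: [0.512, -0.224, 0.1743]
tool_rot: [0.765, 0.644, -0.0, -0.0]
ft_force: [0.1, -0.1, -3.0]
grip_width: 0.0237
```

>>> send_rows:
  deltas:
    - {"tx": 0,"ty": 0,"tz": 0.1,"rx": 0,"ry": 0,"rz": 0}
    - {"tx": 0,"ty": 0,"tz": 0.2,"rx": 0,"ry": 0,"rz": 0}
    - {"tx": 0,"ty": 0,"tz": 0.2,"rx": 0,"ry": 0,"rz": 0}

```text
time: 10.47
position: [0.5121, -0.2241, 0.1725]
tool_rot: [0.765, 0.644, -0.0, -0.0]
ft_force: [-0.4, -0.5, -3.2]
grip_width: 0.0236
```

>>> send_rows:
  deltas:
    - {"tx": 0,"ty": 0,"tz": 0.1,"rx": 0,"ry": 0,"rz": 0}
    - {"tx": 0,"ty": 0,"tz": 0.1,"rx": 0,"ry": 0,"rz": 0}
    - {"tx": 0,"ty": 0,"tz": 0.1,"rx": 0,"ry": 0,"rz": 0}

```text
time: 10.72
position: [0.5122, -0.2241, 0.1715]
tool_rot: [0.765, 0.644, -0.0, -0.0]
ft_force: [-1.0, -0.7, -2.5]
grip_width: 0.0238
```

>>> send_rows:
  deltas:
    - {"tx": 0,"ty": 0,"tz": 0.1,"rx": 0,"ry": 0,"rz": 0}
    - {"tx": 0,"ty": 0,"tz": 0.1,"rx": 0,"ry": 0,"rz": 0}
    - {"tx": 0,"ty": 0,"tz": 0.1,"rx": 0,"ry": 0,"rz": 0}

```text
time: 10.97
position: [0.5121, -0.2241, 0.1705]
tool_rot: [0.765, 0.644, -0.0, -0.0]
ft_force: [-0.2, 0.1, -2.6]
grip_width: 0.0238
```

>>> send_rows:
  deltas:
    - {"tx": 0,"ty": 0,"tz": 0.1,"rx": 0,"ry": 0,"rz": 0}
    - {"tx": 0,"ty": 0,"tz": 0.1,"rx": 0,"ry": 0,"rz": 0}
    - {"tx": 0,"ty": 0,"tz": 0.1,"rx": 0,"ry": 0,"rz": 0}

```text
time: 11.22
position: [0.5124, -0.2243, 0.1698]
tool_rot: [0.765, 0.644, 0.0, 0.0]
ft_force: [1.1, -0.1, -1.3]
grip_width: 0.0239
```

Contact is starting (load falling from −3.2 to −1.3 N at the expected height).

>>> send_rows:
  deltas:
    - {"tx": 0,"ty": 0,"tz": 0.05,"rx": 0,"ry": 0,"rz": 0}
    - {"tx": 0,"ty": 0,"tz": 0.05,"rx": 0,"ry": 0,"rz": 0}
    - {"tx": 0,"ty": 0,"tz": 0.05,"rx": 0,"ry": 0,"rz": 0}

```text
time: 11.47
position: [0.5126, -0.2244, 0.1696]
tool_rot: [0.765, 0.644, 0.0, 0.001]
ft_force: [1.0, 0.4, 1.8]
grip_width: 0.0241
```

```bash
python3 - <<'E'
from h import *
im=robot.camera("side");save("pics/s8.png",im["color"][170:340,180:380],3.5)
to((.512,-.224,.1695),-.172)
from scipy.optimize import least_squares
P,uv,col=cloud(im)
zb=.012
near=(abs(P[:,0]-.511)<.06)&(abs(P[:,1]+.223)<.06)
for nm,a,b,r in (("base",.013,.022,.042),("tube",.03,.085,.034),("cap",.096,.11,.046)):
    m=near&(P[:,2]>zb+a)&(P[:,2]<zb+b);S=P[m]
    p=least_squares(lambda p:np.hypot(S[:,0]-p[0],S[:,1]-p[1])-r,[.511,-.22],loss="soft_l1",f_scale=.002).x
    print(nm,m.sum(),p.round(4),S[:,2].mean().round(3))
E
```

```text
t 11.52 pos [ 0.5126 -0.2244  0.1697] yang -0.172 F [0.7 0.3 2.8] w 0.0238
d cm [ 0.02 -0.07  0.02] r [0.001 0.001 0.   ]
base 103 [ 0.514  -0.2228] 0.03
tube 332 [ 0.5138 -0.224 ] 0.066
cap 243 [ 0.5141 -0.2226] 0.117
```

View pics/s8.png

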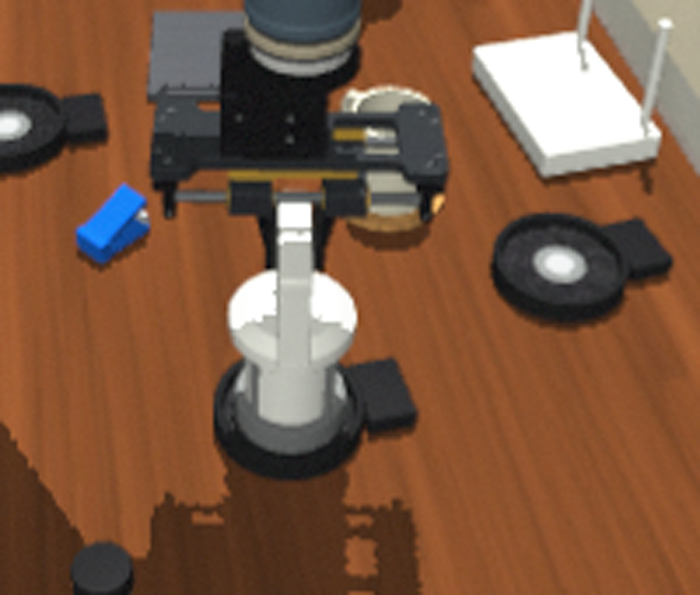

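Seated and centred within ~2 mm; the dock carries the load. Release.

>>> send_rows:
  deltas:
    - {"tx": 0,"ty": 0,"tz": 0,"rx": 0,"ry": 0,"rz": 0}
    - {"tx": 0,"ty": 0,"tz": 0,"rx": 0,"ry": 0,"rz": 0}
    - {"tx": 0,"ty": 0,"tz": 0,"rx": 0,"ry": 0,"rz": 0}
    - {"tx": 0,"ty": 0,"tz": 0,"rx": 0,"ry": 0,"rz": 0}
    - {"tx": 0,"ty": 0,"tz": 0,"rx": 0,"ry": 0,"rz": 0}
  claw: 6.5

```text
time: 11.93
position: [0.5121, -0.2241, 0.1689]
tool_rot: [0.765, 0.644, -0.0, -0.0]
ft_force: [0.6, 0.0, 0.6]
grip_width: 0.0493
```

>>> send_rows:
  deltas:
    - {"tx": 0,"ty": 0,"tz": 0,"rx": 0,"ry": 0,"rz": 0}
    - {"tx": 0,"ty": 0,"tz": 0,"rx": 0,"ry": 0,"rz": 0}
    - {"tx": 0,"ty": 0,"tz": 0,"rx": 0,"ry": 0,"rz": 0}
    - {"tx": 0,"ty": 0,"tz": 0,"rx": 0,"ry": 0,"rz": 0}

```text
time: 12.27
position: [0.5122, -0.2241, 0.169]
tool_rot: [0.765, 0.644, -0.0, -0.0]
ft_force: [-0.5, -0.0, 0.0]
grip_width: 0.0645
```

>>> send_rows:
  deltas:
    - {"tx": 0,"ty": 0,"tz": -1,"rx": 0,"ry": 0,"rz": 0}
    - {"tx": 0,"ty": 0,"tz": -2.5,"rx": 0,"ry": 0,"rz": 0}
    - {"tx": 0,"ty": 0,"tz": -4.5,"rx": 0,"ry": 0,"rz": 0}
    - {"tx": 0,"ty": 0,"tz": -7,"rx": 0,"ry": 0,"rz": 0}
    - {"tx": 0,"ty": 0,"tz": -9.5,"rx": 0,"ry": 0,"rz": 0}

```text
time: 12.68
position: [0.5119, -0.2239, 0.2654]
tool_rot: [0.765, 0.644, -0.0, -0.0]
ft_force: [-0.0, -0.4, -0.4]
grip_width: 0.0649
```

>>> send_rows:
  deltas:
    - {"tx": 0,"ty": -1,"tz": -2,"rx": 0,"ry": 0,"rz": 0}
    - {"tx": 0,"ty": -3,"tz": -4,"rx": 0,"ry": 0,"rz": 0}
    - {"tx": 0,"ty": -5,"tz": -5,"rx": 0,"ry": 0,"rz": 0}
    - {"tx": 0,"ty": -7,"tz": -5,"rx": 0,"ry": 0,"rz": 0}
    - {"tx": 0,"ty": -7,"tz": -5,"rx": 0,"ry": 0,"rz": 0}

```text
time: 13.1
position: [0.4403, -0.2109, 0.3156]
tool_rot: [0.765, 0.644, -0.0, -0.0]
ft_force: [-0.8, -0.1, 0.1]
grip_width: 0.0652
```

```bash
python3 - <<'E'
from h import *
im=robot.camera("side");save("pics/s9.png",im["color"])
o=robot.get_obs();print(o["time"],o["position"],o["ft_force"].round(1))
from scipy.optimize import least_squares
P,uv,col=cloud(im)
zb=.012
near=(abs(P[:,0]-.511)<.06)&(abs(P[:,1]+.223)<.06)
for nm,a,b,r in (("base",.013,.022,.042),("tube",.03,.085,.034),("cap",.096,.11,.046)):
    m=near&(P[:,2]>zb+a)&(P[:,2]<zb+b);S=P[m]
    p=least_squares(lambda p:np.hypot(S[:,0]-p[0],S[:,1]-p[1])-r,[.511,-.22],loss="soft_l1",f_scale=.002).x
    print(nm,m.sum(),p.round(4),S[:,2].mean().round(3))
m=near&(P[:,2]>.17)&(P[:,2]<.215);print("top",np.percentile(P[m][:,2],[50,95]))
E
```

```text
13.15 [ 0.4420819  -0.21162636  0.3153071 ] [-0.7 -0.1 -0.6]
base 93 [ 0.5138 -0.2231] 0.03
tube 327 [ 0.5138 -0.224 ] 0.067
cap 259 [ 0.5139 -0.2225] 0.117
top [0.19437937 0.19664106]
```

View pics/s9.png

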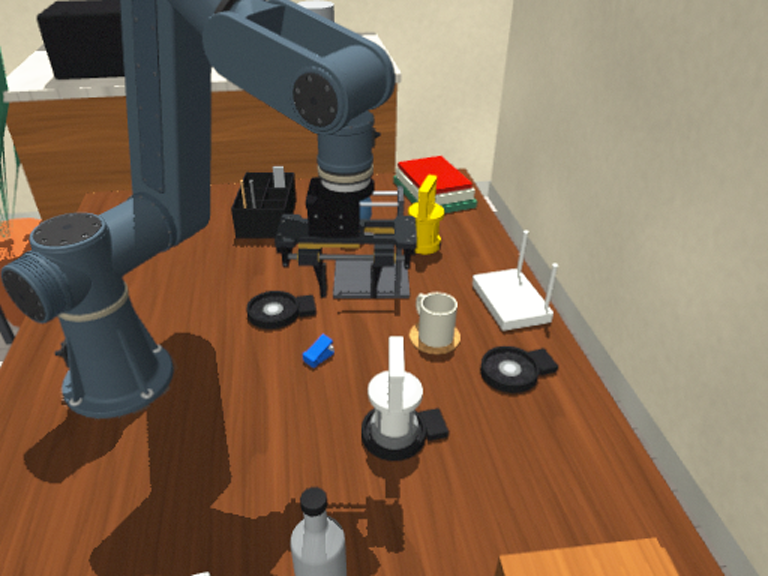

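The side view shows the lantern upright inside the rim of the right-most dock (395,430). The gripper is clear. The mug (437,320), staple remover (318,350), bottle and yellow look-alike are where they were.

```bash
python3 -c "
from h import *
robot.hand_in();print(robot.get_obs()['time'])"
```

```text
the job is handed in; nothing more can be done
the job is handed in; nothing more can be done
```

The lantern is standing upright in the right-most dock, released, and I handed the job in at about 13.2 s on the robot's clock (limit 48 s). The hand-in reported no verdict.

- **What I did:** I pinched the handle bar between the prongs, lifted the lantern 28 mm and drew it 130 mm out along the stand's -x. I carried it to the dock farthest to the robot's right (top view pixel 316, 205) and lowered it about 1 mm at a time. At first contact the load on the wrist changed from -3.2 N to about +2 N, and then I opened the gripper and backed off.
- **Seating:** After release, the side camera's depth put the lantern's base, tube and cap at about (0.514, -0.223), within about 2 mm of each other, so it is vertical. I measured the dock at about (0.512, -0.224). The bar top is at z ≈ 0.196, against 0.195 for a fully seated lantern.
- **Other things:** The mug, staple remover, bottle and yellow look-alike were unmoved in the last side picture. The vase was then mostly hidden behind the gripper; I saw it undisturbed before that and did not move near it again.
- **Disagreements:** The side camera and the arm's own position differed by about 4 mm before lowering, so I aimed between them. Lantern and dock then agreed within 2 mm. Arm position readings were also off by up to about 2 mm.

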